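# Feed a weldment through the check gate of a cooling lane

## Robot

A 7-joint arm with a two-finger parallel gripper is mounted at the origin on the work surface. World frame = base frame: x ahead of the robot, y to its left, z up, the work surface at z = 0. Lengths are in m, angles in rad, forces in N, time in s.
With the tool pointing down it reaches from about 0.4 to 0.85 m from the base axis. Payload 10.4 kg.
Tool frame: the origin (TCP) lies midway between the tips of the shut fingers; the grasp point (between the pads) lies 19 mm behind it; z points along the fingers, x is the direction in which the jaws open and shut, and the axes are right-handed (so a half turn about z gives the same grasp; the last joint's range is limited). The gripper opens to 85 mm and grips with 20 to 120 N. Pads are 22 mm wide; open, the fingers measure 114 mm over their backs; the gripper's body (76 mm by 85 mm) begins 54 mm behind the grasp point. The pads swing forward as they close: fully open they stand 13 mm farther back than shut.
Start: joints at [-1.257, 0.332, -0.065, 1.46, 0.022, 1.35, -0.088], TCP at [0.207, 0.59, 0.231] pointing down, gripper open.
Joint ranges: [-2.6, 2.6], [-0.5, 2.12], [-1.47, 1.34], [0.16, 2.42], [-1.27, 4.41], [0.06, 2.06], [-2.6, 2.6]. Speed limits (rad/s): [2.22, 2.22, 2.79, 2.79, 3.14, 3.14, 3.14].

## Interface

Orientations are given as a unit quaternion [x, y, z, w].
In Python, from workcell import monitor, eyes, ticket, models gives the robot as it stands.
- The arm moves only by the tool servo_tool, never from a script. Its argument "motion" is a list of rows, each a list of 7 numbers: the opening, from 0 (shut) to 1 (fully open), then the shift along the tool's x, y, z in m, then the turn, a rotation vector about the tool's x, y, z in degrees. In form: [[fingers, tx, ty, tz, rx, ry, rz], ...]. A call has 1 to 20 rows; each row is the pose to reach, as a shift and turn from the pose commanded when the call began, along the tool's axes at that moment; what a row does not reach only later rows make up. A row lasts 1/8 s, in which the tool goes at most 62.5 mm and 10.7 degrees, less where a joint would pass 70% of its speed; a pose out of reach is approached as far as the arm can. A call with a gripper value outside its range is refused whole. The fingers move at their own pace and stop on an object; "grip_force" is the grip in N (left out, the last holds). Time passes only in rows, so rows that repeat a pose let the fingers close. It gives the time, the measured TCP pose, the force and the opening at its end, in the units of the state.
- monitor.get_obs(): the state, without advancing time (a new reading comes with each control period).
- eyes.camera(name): name is "scene" or "side" or "wrist"; returns (picture, depth): 420x560x3 uint8, blue, green, red; 420x560 float32, m along the optical axis (not along the pixel's ray), 0 where there is no reading.
- eyes.camera_info(name): a dict with "intrinsics" (3x3 intrinsics, pixels), "extrinsics" (4x4, takes a point from world to camera coordinates); the wrist camera has in their place "tool_from_camera" (4x4, takes a point from camera to tool coordinates, whose origin is the TCP and whose axes are the tool frame's). Camera axes: x right, y down, z forward; pixel columns grow to the right and rows downward; lengths in m; the calibration is good to about 2 mm. A picture is of the moment at which its call begins: read the wrist's pose just before it. camera_info takes no time and is no camera call.
- ticket.hand_in(): hands the job in, once; it reports no verdict.
Trained networks look in the newest picture that a camera, given by its name, has taken for a name from the list of things; names that differ only in an ending like _2 or _b are one class to them, and where a whole thing is asked for, a point or a joint stands for the part that bears it (a point fixed in the world has none). Each returns a list of dicts, best first, with "confidence" (0 to 1); they miss things now and then, are a little off and sometimes report something else, mostly with a low value. They report only what shows in the picture. A call takes as long as a camera call. They do not tell look-alikes from the thing itself.
- models.boxes_of(camera, thing): "point" ([x, y, z] in m, in the coordinates of the camera as it stood for that picture, good to about 4 mm: the middle of the surface that is visible of it).
The state is a dict: "clock": time; "joint_pos": joint angles; "joint_velocities": joint speeds; "tau": joint torques, N m; "position": TCP position; "ee_rot": TCP orientation; "ft_force": force on the tool from outside, world axes, zero at the start; "torque": the same for the moment, N m; "grip_width": opening from 0.0 (shut) to 1.0 (fully open).
Only numpy, scipy, OpenCV 4.12 (cv2) and the standard library are available. Lean on these libraries where they do the work, as an engineer would, in place of code of your own. Each camera call takes 0.05 s, during which the arm holds its last target. There are 200 camera calls.

## Task

Take the pipe stub with the square foot, stand it in the open mouth of the cooling lane, slide it along the lane floor through the spring gate and shove the sliding backstop with it right back, pressing it home against the solid end with a firm but gentle push of about 20 N. Do it by feel: do not ram the backstop or force the stub against the lane, and push the backstop only with the stub. Let go with the stub standing upright in the lane and the gate fallen shut behind it, and leave everything else on the bench where it is.

Things in the scene. Friction and masses are not known exactly. Their poses are not given: they have to be found in the camera images.
- stub_centre (a point): Centre of the loose steel pipe stub to be fed, on the pipe's axis, 32 mm above its underside: a square foot 48 x 48 mm, 14 mm thick, with an upright pipe of 30 mm diameter from 14 to 64 mm above the underside; 0.3 to 0.55 kg. z up the pipe, x and y square to the foot's sides. A stub with a round foot (58 mm) near it is to be left alone.
- lane_gateway (a point): Middle of the gateway of the fixed, open-topped steel lane, on its floor (floor top 6 mm above the bench). x points along the lane from the open mouth inward through the gate, y to the side where the gate is hinged, z up. A stub stood in the mouth before the gate belongs with its axis at about x = -60, y = 0 mm.
- gate (a joint): Swing angle of the gate, a steel flap 60 mm long, 4 mm thick, 4 to 30 mm above the lane floor, on an upright hinge at x = 0, y = 30 mm of the lane: 0 = shut across the lane, grows as it swings inward (only that way), 1.55 rad = fully open along the wall. A light spring (about 0.025 N m shut, 0.1 N m open) makes it fall shut once its 60 mm swing is clear.
- stop (a joint): How far the backstop plate has been pushed inward along the lane, in m: 0 at the start, 0.018 at its solid end. It slides with a drag of about 3 N (the stub itself drags 2 to 8 N on the lane floor, the more the harder it is borne down) and stays where it is left; at the solid end the push rises steeply. The value does not tell where in the lane it is clamped.
- lane: The fixed lane; origin 6 mm under lane_gateway, axes the same. Floor from x = -105 (mouth) to 205 mm; inner width 66 mm between walls 4 mm thick rising 30 mm above the floor. Beyond the gate stands the backstop, a plate across the lane, 16 mm high, 52 mm wide, with a 14 mm high block behind. It is clamped elsewhere each time: its face is at first at x = 100 to 130 mm; find it by feel.
- stub_round: Bystander: a loose pipe stub with a round foot 58 mm in diameter, 14 mm thick, pipe 30 mm, 64 mm high; origin at the centre of its underside.
- pad: Bystander: loose steel block 75 x 40 x 18 mm lying beside the lane; origin at the centre of its underside.
- bolt: Bystander: loose bolt standing on its head (30 mm across), 43 mm high, beside the lane; origin at the centre of its underside.
- chip_hammer: Bystander: hammer lying on the bench.
- wire_brush: Bystander: brush lying on the bench.
Not all that is in view belongs to the job. Leave any purple or yellow look-alike of the part that bears stub_centre alone.

How it is judged:
On the way, in this order (a step that is already met when the one before it is completed fails the run):
1. the square-footed stub stands upright on the lane floor in the mouth, before the shut gate (x of stub_centre in the frame of lane_gateway between -0.1 and -0.024 m and y of stub_centre in the frame of lane_gateway between -0.012 and 0.012 m and z of stub_centre in the frame of lane_gateway below 0.037 m and angle between stub_centre's own z axis and vertical below 0.12 rad and value of joint gate below 0.1 rad), for 0.1 s.
2. the stub, down on the lane floor, passes the gateway and holds the gate open (x of stub_centre in the frame of lane_gateway between 0 and 0.06 m and z of stub_centre in the frame of lane_gateway below 0.042 m and value of joint gate above 0.6 rad), for 0.1 s.
3. the stub is pressed home: over 6.5 N on the backstop (more than its drag) at its solid end (contact force between stub and stop above 6.5 N and value of joint stop above 0.0155 m), for 0.1 s.
At the end, for the whole second after the job is handed in: The backstop has been shoved to within 2.5 mm of its 18 mm end, the square-footed stub stands upright (within 0.1 rad) on the lane floor in front of it, 85 to 130 mm beyond the gateway and within 12 mm of the lane's middle, and the gate is shut (under 0.08 rad) (value of joint stop above 0.0155 m and value of joint gate below 0.08 rad and x of stub_centre in the frame of lane_gateway between 0.085 and 0.135 m and y of stub_centre in the frame of lane_gateway between -0.012 and 0.012 m and z of stub_centre in the frame of lane_gateway below 0.037 m and angle between stub_centre's own z axis and vertical below 0.1 rad); the robot touches nothing.
It fails at once if the backstop is rammed (over 32 N) (contact force between stop and anything else above 32 N).
It fails at once if the fingers push the backstop (contact force between the fingers and stop above 1 N).
It fails at once if the stub is lifted off the lane floor beyond the gate (x of stub_centre in the frame of lane_gateway above -0.01 m and horizontal distance between stub_centre and lane_gateway below 0.135 m and z of stub_centre in the frame of lane_gateway above 0.046 m).
It fails at once if another thing on the bench is moved more than 20 mm (distance of any of stub_round, pad, bolt, chip_hammer, wire_brush from where it was at the start of the episode above 0.02 m).
It fails at once if the stub is slammed on the lane (over 100 N) or, beyond the mouth, forced against its floor or walls (over 60 N) (contact force between stub and lane above 100 N or (contact force between stub and lane above 60 N and x of stub_centre in the frame of lane_gateway above -0.02 m and horizontal distance between stub_centre and lane_gateway below 0.135 m)).
It also fails if it takes over 70 s, if anything falls off the work surface, if the arm or the gripper's body presses on something with over 40 N, if the wrist force passes 120 N, or if a joint passes its speed limit or range.

## Working session

There is one attempt and no reset: what is moved stays moved. The work goes in short steps, Python scripts to look and compute and a tool call to move; the robot and the scene stay as the last step left them, time stands still between calls to the robot, and variables do not carry over. Pictures are saved under pics/ and viewed, about 8 in all and at most 12, crops included, and the job is handed in when it is done.

Besides the shell and the picture viewer there is one more tool, called after "Call:" by a JSON object that holds its "fn" and its "kwargs", one argument or row to a line. servo_tool: Moves the arm, as the interface text tells. Its arguments: {"type":"object","properties":{"motion":{"type":"array"},"grip_force":{"type":"number"}},"required":["motion"]}

```bash
mkdir -p pics
cat > h.py <<'E'
import numpy as np,cv2
from workcell import monitor,eyes,ticket,models
from scipy.spatial.transform import Rotation as R
def T_wc(cam,obs=None):
    i=eyes.camera_info(cam)
    if 'extrinsics' in i: return np.linalg.inv(np.array(i['extrinsics']))
    T=np.eye(4);T[:3,:3]=R.from_quat(obs['ee_rot']).as_matrix();T[:3,3]=obs['position']
    return T@np.array(i['tool_from_camera'])
def shot(cam):
    o=monitor.get_obs(); p,d=eyes.camera(cam); return p,d,T_wc(cam,o),np.array(eyes.camera_info(cam)['intrinsics'])
def cloud(d,T,K):
    v,u=np.mgrid[:d.shape[0],:d.shape[1]]
    P=np.stack([(u-K[0,2])/K[0,0]*d,(v-K[1,2])/K[1,1]*d,d],-1)
    return P@T[:3,:3].T+T[:3,3]
def pix(p,T,K):
    c=np.linalg.inv(T)@np.append(p,1); q=K@c[:3]; return q[:2]/q[2]
E
python3 - <<'E'
from h import *
o=monitor.get_obs();print(o)
for c in ['scene','side']:
    p,d,T,K=shot(c); cv2.imwrite(f'pics/{c}0.png',p); np.savez(f'{c}0.npz',p=p,d=d,T=T,K=K)
    print(c,T[:3,3].round(2))
    for t in ['stub_centre','stub_round','gate','stop','lane','pad','bolt','chip_hammer','wire_brush']:
        for b in models.boxes_of(c,t):
            w=(T@np.append(b['point'],1))[:3]; print(t,round(b['confidence'],2),w.round(3),pix(w,T,K).round(0))
E
```

```text
{'clock': 0.0, 'joint_pos': array([-1.25654659,  0.33286485, -0.06468819,  1.46095602,  0.02157682,
        1.34992317, -0.08849973]), 'joint_velocities': array([ 8.78588171e-04, -1.07473450e-04,  1.38165246e-03,  5.66425124e-05,
        8.62689366e-04,  2.97803413e-04, -5.46181986e-04]), 'tau': array([-5.34653664e-04, -6.25450230e+01,  4.88062366e-02, -3.91627693e+01,
        1.63699617e-02,  9.55182390e-03, -2.24583130e-05]), 'position': array([0.20644865, 0.58950457, 0.23051327]), 'ee_rot': array([ 8.15631597e-01,  5.78571143e-01, -5.79148252e-04,  4.41919570e-04]), 'ft_force': array([0.18544088, 0.12668191, 0.74159705]), 'torque': array([ 0.04274611, -0.00510958, -0.01802644]), 'grip_width': 0.9992538668939464}
scene [ 1.42 -0.17  0.88]
stub_centre 0.9 [ 0.668 -0.288  0.019] [159. 272.]
stub_centre 0.86 [ 0.552 -0.315  0.02 ] [146. 237.]
stub_centre 0.75 [ 0.637 -0.2    0.019] [198. 256.]
stub_centre 0.65 [ 0.74  -0.217  0.019] [194. 292.]
stub_centre 0.59 [ 0.638 -0.1    0.017] [241. 250.]
stub_round 0.76 [ 0.487 -0.215  0.022] [186. 212.]
gate 0.38 [0.489 0.042 0.035] [286. 194
[... 170 characters left out ...]
3. 250.]
wire_brush 0.91 [0.513 0.405 0.019] [421. 184.]
side [ 0.01 -0.55  0.84]
stub_centre 0.96 [ 0.715 -0.229  0.021] [383. 240.]
stub_centre 0.93 [ 0.617 -0.108  0.015] [315. 237.]
stub_centre 0.75 [ 0.616 -0.206  0.021] [348. 259.]
stub_centre 0.66 [ 0.532 -0.327  0.022] [371. 314.]
stub_centre 0.62 [ 0.648 -0.308  0.024] [395. 275.]
stub_round 0.96 [ 0.465 -0.22   0.016] [308. 305.]
gate 0.6 [0.494 0.045 0.031] [230. 227.]
stop 0.29 [0.494 0.047 0.028] [230. 227.]
lane 0.88 [0.494 0.05  0.012] [229. 231.]
pad 0.56 [0.604 0.074 0.017] [256. 202.]
bolt 0.77 [0.403 0.024 0.014] [207. 258.]
chip_hammer 0.76 [ 0.505 -0.418  0.027] [403. 351.]
wire_brush 0.91 [0.491 0.399 0.02 ] [140. 163.]
```

Run:
```python
import cv2,numpy as np
a=cv2.imread('pics/scene0.png')[150:330,70:350];b=cv2.imread('pics/side0.png')[170:380,150:450]
cv2.imwrite('pics/c1.png',cv2.resize(a,None,fx=2.8,fy=2.8,interpolation=2))
cv2.imwrite('pics/c2.png',cv2.resize(b,None,fx=2.6,fy=2.6,interpolation=2))
```

```text
(no output)
```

View pics/c1.png

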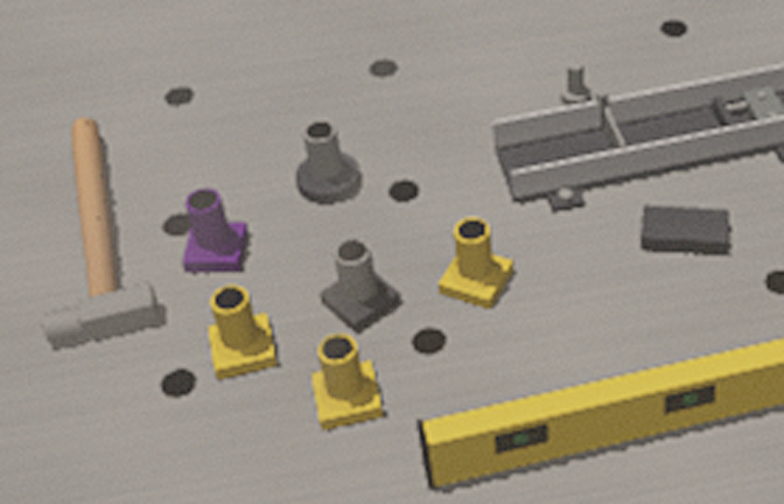

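View pics/c2.png

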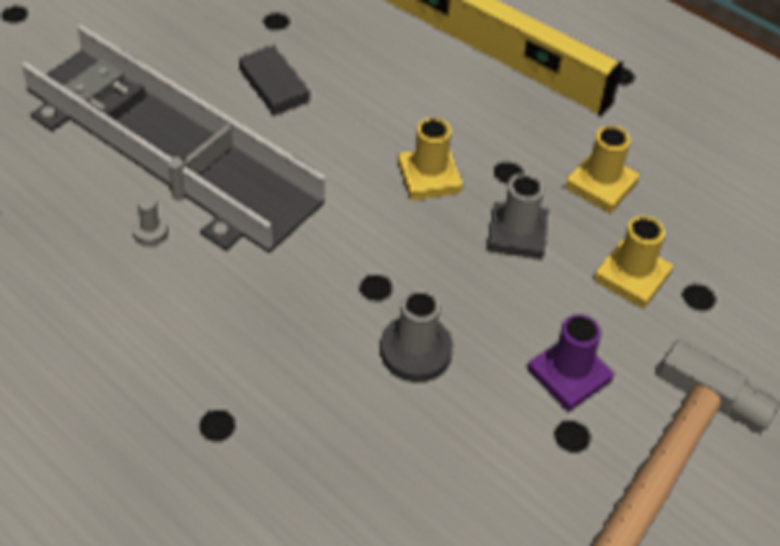

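The grey square-footed stub is at scene pixel (197,252) (crop 355,285). The round-footed one is at (187,212), purple at (146,237), and yellow ones at (159,272), (194,292) and (241,250). Only the grey square one fits. The lane mouth faces it (-y), and the gate hinge is on the low-x wall.

Run:
```python
from h import *
for c in ['scene','side']:
    z=np.load(c+'0.npz'); P=cloud(z['d'],z['T'],z['K']); ok=z['d']>0; Q=P[ok]
    n=Q[np.linalg.norm(Q[:,:2]-[.627,-.203],axis=1)<.05]
    print(c,'n',len(n),'table',np.median(Q[(Q[:,2]<.01)&(abs(Q[:,0]-.6)<.2),2]).round(4),'maxz',n[:,2].max().round(4))
    t=n[n[:,2]>.056]; print('top',len(t),t.min(0).round(3),t.max(0).round(3),t.mean(0).round(3))
    f=n[(n[:,2]>.01)&(n[:,2]<.018)]
    r=cv2.minAreaRect((f[:,:2]*1000).astype(np.float32)); print('foot',len(f),r)
    L=Q[(Q[:,0]>.38)&(Q[:,0]<.56)&(Q[:,1]>-.12)&(Q[:,1]<.32)]
    for name,m in (('walltop',(L[:,2]>.031)&(L[:,2]<.041)),('all',(L[:,2]>.012)&(L[:,2]<.041))):
        w=L[m]; print(name,len(w),cv2.minAreaRect((w[:,:2]*1000).astype(np.float32)))
```

```text
scene n 1176 table 0.0001 maxz 0.0701
top 128 [ 0.613 -0.212  0.056] [ 0.643 -0.184  0.07 ] [ 0.63  -0.198  0.064]
foot 184 ((628.7234497070312, -197.58651733398438), (49.36905288696289, 49.02284622192383), 30.559362411499023)
walltop 670 ((466.8753967285156, 97.3896255493164), (126.55270385742188, 309.9364929199219), 3.863396644592285)
all 2159 ((467.49627685546875, 97.62580871582031), (151.64303588867188, 310.3647155761719), 3.7855043411254883)
side n 1291 table 0.0004 maxz 0.0677
top 144 [ 0.611 -0.217  0.056] [ 0.64  -0.188  0.068] [ 0.624 -0.203  0.064]
foot 206 ((625.8515014648438, -201.9871063232422), (49.404117584228516, 47.71392059326172), 33.0356330871582)
walltop 686 ((460.93878173828125, 93.66805267333984), (132.4871063232422, 309.636962890625), 4.151641368865967)
all 2138 ((458.0127868652344, 93.32477569580078), (138.37350463867188, 311.839599609375), 4.151641368865967)
```

```bash
cat >> h.py <<'E'
def go(pos,head):
    "tool shift and turn to reach pos with tool x heading head deg, pointing down"
    o=monitor.get_obs(); A=R.from_quat(o['ee_rot']); h=np.radians(head)
    X=np.array([np.cos(h),np.sin(h),0]);Z=np.array([0,0,-1.]);B=R.from_matrix(np.stack([X,np.cross(Z,X),Z],1))
    s=A.inv().apply(np.array(pos)-o['position']); r=(A.inv()*B).as_rotvec(degrees=True)
    x=A.as_matrix()[:,0]
    print('t',round(o['clock'],2),'pos',o['position'].round(4),'head',np.degrees(np.arctan2(x[1],x[0])).round(1),'F',o['ft_force'].round(1),'grip',round(o['grip_width'],3))
    print('shift',s.round(4),'turn',r.round(2),'rows>=',max(np.linalg.norm(s)/.0625,np.linalg.norm(r)/10.7).round(1)); return s,r
E
python3 - <<'E'
from h import *
i=eyes.camera_info('wrist');print(np.array(i['tool_from_camera']).round(3),np.array(i['intrinsics']).round(0))
go([.48,.07,.33],94)
E
```

```text
[[ 1.     0.     0.001 -0.001]
 [-0.     0.962  0.272 -0.07 ]
 [-0.001 -0.272  0.962 -0.142]
 [ 0.     0.     0.     1.   ]] [[362.   0. 273.]
 [  0. 362. 204.]
 [  0.   0.   1.]]
t 1.0 pos [0.2065 0.5899 0.2313] head 70.7 F [ 0.6 -0.2 -0.5] grip 0.998
shift [-0.4003  0.4299 -0.0987] turn [  0.   -0.  -23.3] rows>= 9.5
```

Call:
{"fn": "servo_tool", "kwargs": {
  "motion": [
    [1, -0.417, 0.383, -0.1, 0, 0, -23.3],
    [1, -0.417, 0.383, -0.1, 0, 0, -23.3],
    [1, -0.417, 0.383, -0.1, 0, 0, -23.3],
    [1, -0.417, 0.383, -0.1, 0, 0, -23.3],
    [1, -0.417, 0.383, -0.1, 0, 0, -23.3],
    [1, -0.417, 0.383, -0.1, 0, 0, -23.3],
    [1, -0.417, 0.383, -0.1, 0, 0, -23.3],
    [1, -0.417, 0.383, -0.1, 0, 0, -23.3],
    [1, -0.417, 0.383, -0.1, 0, 0, -23.3],
    [1, -0.417, 0.383, -0.1, 0, 0, -23.3],
    [1, -0.417, 0.383, -0.1, 0, 0, -23.3],
    [1, -0.417, 0.383, -0.1, 0, 0, -23.3],
    [1, -0.417, 0.383, -0.1, 0, 0, -23.3]
  ]
}}

```text
clock: 2.62
position: [0.4298, 0.0711, 0.331]
ee_rot: [0.681, 0.732, -0.0, -0.0]
ft_force: [0.3, -0.5, 0.6]
grip_width: 0.998
```

Run:
```python
from h import *
p,d,T,K=shot('wrist'); cv2.imwrite('pics/w1.png',p); np.savez('w1.npz',p=p,d=d,T=T,K=K)
go([.627,-.20,.20],31)
Q=cloud(d,T,K)[d>0]; print(Q.min(0),Q.max(0))
L=Q[(Q[:,0]>.40)&(Q[:,0]<.54)&(Q[:,1]>-.12)&(Q[:,1]<.32)]
w=L[(L[:,2]>.033)&(L[:,2]<.041)&(L[:,0]>.425)]; print(len(w),w.min(0),w.max(0),cv2.minAreaRect((w[:,:2]*1000).astype(np.float32)))
for t in ['gate','stop','lane']:
  for b in models.boxes_of('wrist',t):
    W=(T@np.append(b['point'],1))[:3]; print(t,round(b['confidence'],2),W.round(3),pix(W,T,K).round(0))
```

```text
t 2.67 pos [0.4298 0.0709 0.3311] head 94.1 F [-0.5  0.1 -0.1] grip 0.999
shift [-0.2843  0.1772  0.131 ] turn [-1.000e-02  2.000e-02  6.312e+01] rows>= 5.9
[ 0.22093872 -0.31989072 -0.00462677] [0.8852037  0.5213215  0.42697435]
1879 [ 0.43956217 -0.05936511  0.03300029] [0.53547812 0.25426706 0.0406243 ] ((483.8403015136719, 97.04095458984375), (81.90726470947266, 309.4462585449219), 4.101562023162842)
gate 0.46 [0.49  0.047 0.033] [251. 207.]
stop 0.84 [0.482 0.157 0.018] [336. 204.]
lane 0.76 [0.488 0.086 0.003] [281. 202.]
```

View pics/w1.png

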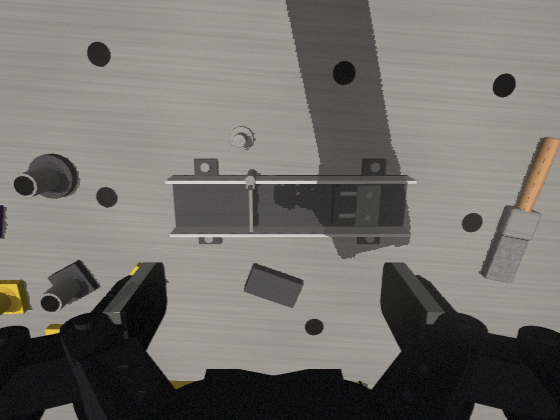

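The wrist view shows the lane horizontal, with the mouth at left (172,207), the gate at (251,207), the hinge post at (251,180), and the backstop near (336,204). Next I'll fit the walls.

Run:
```python
from h import *
z=np.load('w1.npz'); Q=cloud(z['d'],z['T'],z['K']); p=z['p']; ok=z['d']>0
Q=Q[ok]
L=Q[(Q[:,0]>.40)&(Q[:,0]<.54)&(Q[:,1]>-.12)&(Q[:,1]<.32)]
w=L[(L[:,2]>.034)&(L[:,2]<.039)]
a=np.radians(94.1)
for it in range(4):
    e=np.array([np.cos(a),np.sin(a)]); n=np.array([-e[1],e[0]])
    s=w[:,:2]@e; l=w[:,:2]@n
    A=[];
    mid=-.4885 if it==0 else (c1+c2)/2
    hi=(l>mid+.03)&(l<mid+.042); lo=(l<mid-.03)&(l>mid-.042)
    c1,c2=np.median(l[hi]),np.median(l[lo])
    k1=np.polyfit(s[hi],l[hi],1);k2=np.polyfit(s[lo],l[lo],1)
    print(np.degrees(a),c1,c2,c1-c2,k1,k2,hi.sum(),lo.sum(), s[hi].min(),s[hi].max(),s[lo].min(),s[lo].max())
    a+=np.arctan((k1[0]+k2[0])/2)
l=L[:,:2]@n;s=L[:,:2]@e
m=(abs(l-(c1+c2)/2)<.025)&(L[:,2]>.025)&(L[:,2]<.045)
print('gate s',np.percentile(s[m],[2,10,50,90,98]),m.sum())
m=(abs(l-(c1+c2)/2)<.02)
for s0 in np.arange(s.min(),s.max(),.01):
    k=m&(abs(s-s0)<.005)
    if k.sum(): print(round(s0,3),np.median(L[k,2]).round(4),end=' | ')
```

```text
94.1 -0.4573937407379493 -0.5283157522748799 0.07092201153693062 [ 4.12161443e-04 -4.57091557e-01] [ 0.00096242 -0.52822699] 350 683 -0.09179915169023033 0.21630463617842333 -0.09252283231680011 0.21651927423158415
94.13937897626215 -0.4587023330946944 -0.5283594978930082 0.0696571647983138 [ 0.0017763  -0.45860898] [ 0.00080224 -0.52834231] 781 676 -0.09211365959001713 0.2163326959324891 -0.0928853659365148 0.21615602084787353
94.21324863141577 -0.45877201617370855 -0.5284210706516405 0.0696490544779319 [ 0.0005519 -0.4586225] [-3.87466939e-04 -5.28363842e-01] 780 674 -0.09270351656160988 0.2157409143263113 -0.09356531168852687 0.2154743311478946
94.21795924378333 -0.45877889763728685 -0.5284232012401786 0.06964430360289176 [ 0.0004697  -0.45862248] [-4.69667987e-04 -5.28363861e-01] 780 674 -0.09274112608105022 0.21570316468461626 -0.09360866605475614 0.2154308481481063
gate s [0.00906832 0.00958808 0.01122736 0.01284835 0.01297414] 130
-0.159 -0.0007 | -0.149 -0.0011 | -0.139 -0.001 | -0.129 -0.0009 | -0.119 -0.001 | -0.109 -0.0011 | -0.099 -0.001 | -0.089 0.0051 | -0.079 0.005 | -0.069 0.0051 | -0.059 0.005 | -0.049 0.0051 | -0.039 0.005 | -0.029 0.0049 | -0.019 0.0051 | -0.009 0.0051 | 0.001 0.0054 | 0.011 0.0195 | 0.021 0.0051 | 0.031 0.0051 | 0.041 0.0052 | 0.051 0.0051 | 0.061 0.0052 | 0.071 0.0052 | 0.081 0.0051 | 0.091 0.0052 | 0.101 0.0052 | 0.111 0.0051 | 0.121 0.0208 | 0.131 0.006 | 0.141 0.0059 | 0.151 0.0188 | 0.161 0.0197 | 0.171 0.0194 | 0.181 0.0056 | 0.191 0.0053 | 0.201 0.0054 | 0.211 0.0054 | 0.221 -0.0006 | 0.231 -0.0007 | 0.241 -0.0007 | 0.251 -0.0006 | 0.261 -0.0007 | 0.271 -0.0006 | 0.281 -0.0005 |
```

Call:
{"fn": "servo_tool", "kwargs": {
  "motion": [
    [0.8, -0.314, 0.127, 0.05, 0, 0, 63],
    [0.8, -0.314, 0.127, 0.05, 0, 0, 63],
    [0.8, -0.314, 0.127, 0.05, 0, 0, 63],
    [0.8, -0.314, 0.127, 0.05, 0, 0, 63],
    [0.8, -0.314, 0.127, 0.05, 0, 0, 63],
    [0.8, -0.314, 0.127, 0.05, 0, 0, 63],
    [0.8, -0.314, 0.127, 0.05, 0, 0, 63],
    [0.8, -0.314, 0.127, 0.05, 0, 0, 63],
    [0.8, -0.314, 0.127, 0.05, 0, 0, 63],
    [0.8, -0.314, 0.127, 0.05, 0, 0, 63]
  ]
}}

```text
clock: 4.08
position: [0.579, -0.2336, 0.2818]
ee_rot: [0.963, 0.268, 0.001, -0.0]
ft_force: [0.1, 0.1, -0.2]
grip_width: 0.801
```

Run:
```python
from h import *
p,d,T,K=shot('wrist'); cv2.imwrite('pics/w2.png',p); np.savez('w2.npz',p=p,d=d,T=T,K=K)
Q=cloud(d,T,K)[d>0]
n=Q[np.linalg.norm(Q[:,:2]-[.627,-.20],axis=1)<.045]
t=n[n[:,2]>.058]; c,r=cv2.minEnclosingCircle((t[:,:2]*1000).astype(np.float32)); print('top',len(t),c,r,np.median(t[:,2]))
f=n[(n[:,2]>.009)&(n[:,2]<.017)]; print('foot',len(f),cv2.minAreaRect((f[:,:2]*1000).astype(np.float32)))
print(pix([.627,-.2,.064],T,K))
go([.627,-.20,.15],31)
```

```text
top 21656 (612.1703491210938, -204.48590087890625) 29.617691040039062 0.3452313846030094
foot 837 ((626.7430419921875, -199.96621704101562), (47.794029235839844, 48.13862228393555), 33.43749237060547)
[331.89657746 169.74703463]
t 4.12 pos [ 0.5789 -0.2338  0.2817] head 31.1 F [0.1 0.1 0.4] grip 0.801
shift [ 0.0585 -0.0041  0.1317] turn [-0.01 -0.06  0.09] rows>= 2.3
```

View pics/w2.png

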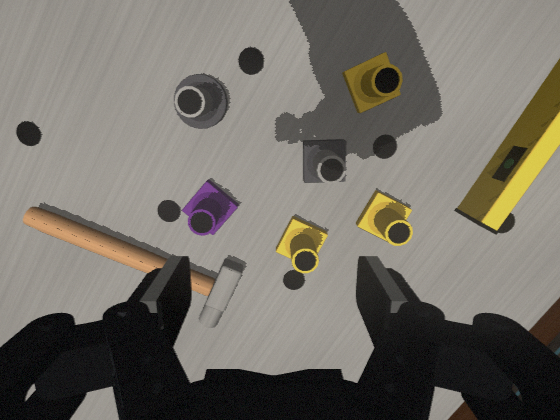

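Grey square stub confirmed at (325,160) in the wrist view. The centre is (0.627,-0.200) and the yaw about 32.5°. I'll descend on it now.

Call:
{"fn": "servo_tool", "kwargs": {
  "motion": [
    [0.8, 0.0585, -0.004, 0.1, 0, 0, -1.4],
    [0.8, 0.0585, -0.004, 0.1, 0, 0, -1.4],
    [0.8, 0.0585, -0.004, 0.13, 0, 0, -1.4],
    [0.8, 0.0585, -0.004, 0.16, 0, 0, -1.4],
    [0.8, 0.0585, -0.004, 0.19, 0, 0, -1.4],
    [0.8, 0.0585, -0.004, 0.22, 0, 0, -1.4],
    [0.8, 0.0585, -0.004, 0.245, 0, 0, -1.4],
    [0.8, 0.0585, -0.004, 0.257, 0, 0, -1.4],
    [0.8, 0.0585, -0.004, 0.257, 0, 0, -1.4],
    [0.8, 0.0585, -0.004, 0.257, 0, 0, -1.4]
  ]
}}

```text
clock: 5.38
position: [0.6276, -0.2012, 0.0255]
ee_rot: [0.96, 0.279, 0.001, 0.0]
ft_force: [-0.3, 0.4, 0.7]
grip_width: 0.798
```

Call:
{"fn": "servo_tool", "kwargs": {
  "motion": [
    [0.5, 0, 0, 0, 0, 0, 0],
    [0.4, 0, 0, 0, 0, 0, 0],
    [0.3, 0, 0, 0, 0, 0, 0],
    [0.2, 0, 0, 0, 0, 0, 0],
    [0.1, 0, 0, 0, 0, 0, 0],
    [0.0, 0, 0, 0, 0, 0, 0],
    [0, 0, 0, 0, 0, 0, 0],
    [0, 0, 0, 0, 0, 0, 0]
  ],
  "grip_force": 70
}}

```text
clock: 6.38
position: [0.6274, -0.201, 0.0249]
ee_rot: [0.96, 0.279, 0.0, 0.0]
ft_force: [-0.2, 2.0, 6.4]
grip_width: 0.333
```

Call:
{"fn": "servo_tool", "kwargs": {
  "motion": [
    [0, 0, 0, -0.02, 0, 0, 0],
    [0, 0, 0, -0.05, 0, 0, 0],
    [0, 0, 0, -0.09, 0, 0, 0],
    [0, 0, 0, -0.12, 0, 0, 0],
    [0, 0, 0, -0.12, 0, 0, 0],
    [0, 0, 0, -0.12, 0, 0, 0]
  ]
}}

```text
clock: 7.12
position: [0.6263, -0.2007, 0.1434]
ee_rot: [0.96, 0.279, -0.001, -0.001]
ft_force: [-0.3, -0.5, -3.8]
grip_width: 0.331
```

Run:
```python
from h import *
e=np.array([-.0736,.9973]);n=np.array([-.9973,-.0736]);g=np.array([.4914,.0476])
t=g-.06*e-.002*n; print('mouth',t)
go([*t,.15],94.2)
p,d,T,K=shot('side'); q=pix([.627,-.2,.13],T,K).astype(int);print(q); cv2.imwrite('pics/s2.png',cv2.resize(p[max(0,q[1]-90):q[1]+90,q[0]-110:q[0]+110],None,fx=3,fy=3))
```

```text
mouth [ 0.4978106 -0.0120908]
t 7.12 pos [ 0.6263 -0.2007  0.1434] head 32.4 F [-0.3 -0.5 -3.8] grip 0.331
shift [-0.0074 -0.2281 -0.0063] turn [ -0.09   0.   -61.8 ] rows>= 5.8
[355 220]
```

View pics/s2.png

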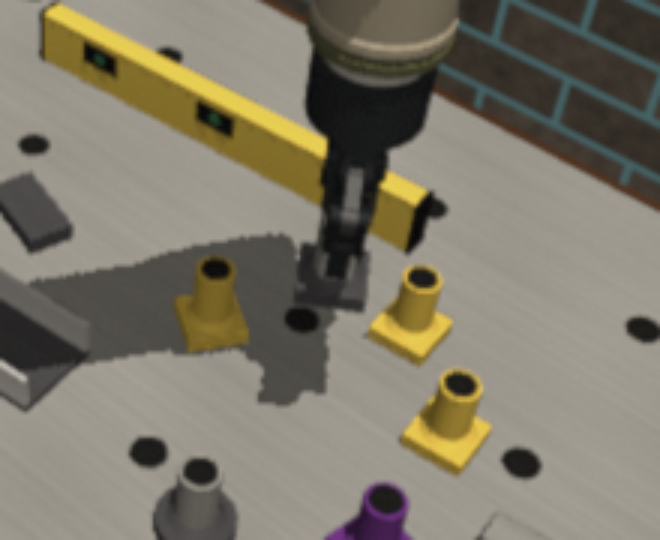

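Stub is held upright (about 3.8 N). I'll carry it over the mouth and lower it.

Call:
{"fn": "servo_tool", "kwargs": {
  "motion": [
    [0, -0.007, -0.228, -0.006, 0, 0, -61.8],
    [0, -0.007, -0.228, -0.006, 0, 0, -61.8],
    [0, -0.007, -0.228, -0.006, 0, 0, -61.8],
    [0, -0.007, -0.228, -0.006, 0, 0, -61.8],
    [0, -0.007, -0.228, -0.006, 0, 0, -61.8],
    [0, -0.007, -0.228, -0.006, 0, 0, -61.8],
    [0, -0.007, -0.228, -0.006, 0, 0, -61.8],
    [0, -0.007, -0.228, -0.006, 0, 0, -61.8],
    [0, -0.007, -0.228, -0.006, 0, 0, -61.8],
    [0, -0.007, -0.228, -0.006, 0, 0, -61.8]
  ]
}}

```text
clock: 8.43
position: [0.4988, -0.0124, 0.1502]
ee_rot: [0.681, 0.732, -0.0, -0.0]
ft_force: [0.8, 0.2, -3.3]
grip_width: 0.331
```

Run:
```python
from h import *
go([.4978,-.0121,.042],94.2)
p,d,T,K=shot('scene'); q=pix([.498,-.012,.11],T,K).astype(int);print(q)
cv2.imwrite('pics/s3.png',cv2.resize(p[q[1]-70:q[1]+80,q[0]-80:q[0]+120],None,fx=3.5,fy=3.5))
```

```text
t 8.43 pos [ 0.4988 -0.0124  0.1502] head 94.1 F [ 0.8  0.2 -3.3] grip 0.331
shift [ 0.0003 -0.001   0.1082] turn [-0.01  0.   -0.06] rows>= 1.7
[265 176]
```

View pics/s3.png

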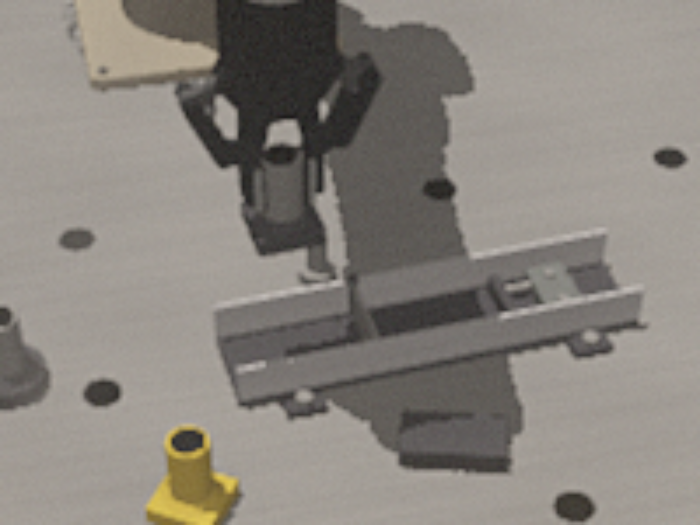

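The stub hangs upright over the mouth, with the gate shut. Lowering.

Call:
{"fn": "servo_tool", "kwargs": {
  "motion": [
    [0, 0, -0.001, 0.03, 0, 0, 0],
    [0, 0, -0.001, 0.06, 0, 0, 0],
    [0, 0, -0.001, 0.085, 0, 0, 0],
    [0, 0, -0.001, 0.1, 0, 0, 0],
    [0, 0, -0.001, 0.108, 0, 0, 0],
    [0, 0, -0.001, 0.112, 0, 0, 0],
    [0, 0, -0.001, 0.115, 0, 0, 0],
    [0, 0, -0.001, 0.115, 0, 0, 0]
  ]
}}

```text
clock: 9.48
position: [0.498, -0.0123, 0.0355]
ee_rot: [0.681, 0.733, 0.0, 0.0]
ft_force: [-0.8, 0.7, -3.7]
grip_width: 0.331
```

Call:
{"fn": "servo_tool", "kwargs": {
  "motion": [
    [0, 0, 0, 0.001, 0, 0, 0],
    [0, 0, 0, 0.002, 0, 0, 0],
    [0, 0, 0, 0.003, 0, 0, 0],
    [0, 0, 0, 0.003, 0, 0, 0]
  ]
}}

```text
clock: 9.98
position: [0.4978, -0.0123, 0.0322]
ee_rot: [0.681, 0.733, -0.0, -0.0]
ft_force: [0.4, 0.9, -4.2]
grip_width: 0.336
```

Call:
{"fn": "servo_tool", "kwargs": {
  "motion": [
    [0, 0, 0, 0.001, 0, 0, 0],
    [0, 0, 0, 0.0015, 0, 0, 0],
    [0, 0, 0, 0.002, 0, 0, 0],
    [0, 0, 0, 0.002, 0, 0, 0]
  ]
}}

```text
clock: 10.48
position: [0.4979, -0.0123, 0.0309]
ee_rot: [0.681, 0.733, 0.0, -0.0]
ft_force: [-4.5, -0.1, 8.0]
grip_width: 0.336
```

Call:
{"fn": "servo_tool", "kwargs": {
  "motion": [
    [0, 0, 0, -0.0007, 0, 0, 0],
    [0, 0.006, 0, -0.0007, 0, 0, 0],
    [0, 0.012, 0, -0.0007, 0, 0, 0],
    [0, 0.018, 0, -0.0007, 0, 0, 0],
    [0, 0.024, 0, -0.0007, 0, 0, 0],
    [0, 0.03, 0, -0.0007, 0, 0, 0]
  ]
}}

```text
clock: 11.22
position: [0.4955, 0.0181, 0.0309]
ee_rot: [0.681, 0.733, 0.0, -0.0]
ft_force: [0.4, -0.2, -3.4]
grip_width: 0.339
```

Call:
{"fn": "servo_tool", "kwargs": {
  "motion": [
    [0, 0.006, 0, 0, 0, 0, 0],
    [0, 0.012, 0, 0, 0, 0, 0],
    [0, 0.018, 0, 0, 0, 0, 0],
    [0, 0.024, 0, 0, 0, 0, 0],
    [0, 0.03, 0, 0, 0, 0, 0],
    [0, 0.036, 0, 0, 0, 0, 0],
    [0, 0.042, 0, 0, 0, 0, 0]
  ]
}}

```text
clock: 12.1
position: [0.4927, 0.0598, 0.0311]
ee_rot: [0.681, 0.733, 0.0, 0.0]
ft_force: [2.2, -2.3, -3.3]
grip_width: 0.332
```

Call:
{"fn": "servo_tool", "kwargs": {
  "motion": [
    [0, 0.005, 0, 0.0003, 0, 0, 0],
    [0, 0.01, 0, 0.0003, 0, 0, 0],
    [0, 0.015, 0, 0.0003, 0, 0, 0],
    [0, 0.02, 0, 0.0003, 0, 0, 0],
    [0, 0.025, 0, 0.0003, 0, 0, 0],
    [0, 0.03, 0, 0.0003, 0, 0, 0],
    [0, 0.035, 0, 0.0003, 0, 0, 0],
    [0, 0.04, 0, 0.0003, 0, 0, 0],
    [0, 0.045, 0, 0.0003, 0, 0, 0]
  ]
}}

```text
clock: 13.22
position: [0.4893, 0.1043, 0.0308]
ee_rot: [0.681, 0.732, -0.0, 0.0]
ft_force: [2.0, -4.6, 2.1]
grip_width: 0.332
```

Call:
{"fn": "servo_tool", "kwargs": {
  "motion": [
    [0, 0.002, 0, 0, 0, 0, 0],
    [0, 0.004, 0, 0, 0, 0, 0],
    [0, 0.006, 0, 0, 0, 0, 0],
    [0, 0.008, 0, 0, 0, 0, 0],
    [0, 0.01, 0, 0, 0, 0, 0],
    [0, 0.011, 0, 0, 0, 0, 0],
    [0, 0.012, 0, 0, 0, 0, 0]
  ]
}}

```text
clock: 14.1
position: [0.4885, 0.116, 0.0308]
ee_rot: [0.681, 0.732, -0.0, 0.0]
ft_force: [1.9, -5.4, 3.2]
grip_width: 0.333
```

Call:
{"fn": "servo_tool", "kwargs": {
  "motion": [
    [0, 0.001, 0, -0.0003, 0, 0, 0],
    [0, 0.002, 0, -0.0003, 0, 0, 0],
    [0, 0.003, 0, -0.0003, 0, 0, 0],
    [0, 0.004, 0, -0.0003, 0, 0, 0],
    [0, 0.005, 0, -0.0003, 0, 0, 0],
    [0, 0.006, 0, -0.0003, 0, 0, 0],
    [0, 0.007, 0, -0.0003, 0, 0, 0],
    [0, 0.008, 0, -0.0003, 0, 0, 0],
    [0, 0.009, 0, -0.0003, 0, 0, 0],
    [0, 0.01, 0, -0.0003, 0, 0, 0]
  ]
}}

```text
clock: 15.35
position: [0.4876, 0.1264, 0.031]
ee_rot: [0.681, 0.733, -0.0, -0.0]
ft_force: [2.8, -0.8, -3.1]
grip_width: 0.331
```

Call:
{"fn": "servo_tool", "kwargs": {
  "motion": [
    [0, 0.001, 0, 0, 0, 0, 0],
    [0, 0.002, 0, 0, 0, 0, 0],
    [0, 0.003, 0, 0, 0, 0, 0],
    [0, 0.004, 0, 0, 0, 0, 0],
    [0, 0.005, 0, 0, 0, 0, 0],
    [0, 0.006, 0, 0, 0, 0, 0]
  ]
}}

```text
clock: 16.1
position: [0.4871, 0.1323, 0.031]
ee_rot: [0.681, 0.732, 0.0, -0.0]
ft_force: [1.2, -2.4, -2.0]
grip_width: 0.335
```

Call:
{"fn": "servo_tool", "kwargs": {
  "motion": [
    [0, 0.001, 0, 0, 0, 0, 0],
    [0, 0.002, 0, 0, 0, 0, 0],
    [0, 0.003, 0, 0, 0, 0, 0],
    [0, 0.004, 0, 0, 0, 0, 0],
    [0, 0.005, 0, 0, 0, 0, 0],
    [0, 0.006, 0, 0, 0, 0, 0]
  ]
}}

```text
clock: 16.85
position: [0.4867, 0.1383, 0.031]
ee_rot: [0.681, 0.733, 0.0, -0.0]
ft_force: [0.6, -3.4, -2.9]
grip_width: 0.34
```

Call:
{"fn": "servo_tool", "kwargs": {
  "motion": [
    [0, 0.001, 0, 0, 0, 0, 0],
    [0, 0.002, 0, 0, 0, 0, 0],
    [0, 0.003, 0, 0, 0, 0, 0],
    [0, 0.004, 0, 0, 0, 0, 0]
  ]
}}

```text
clock: 17.35
position: [0.4864, 0.1423, 0.031]
ee_rot: [0.681, 0.733, 0.0, -0.0]
ft_force: [1.1, -2.3, -3.5]
grip_width: 0.335
```

Call:
{"fn": "servo_tool", "kwargs": {
  "motion": [
    [0, 0.0005, 0, 0, 0, 0, 0],
    [0, 0.001, 0, 0, 0, 0, 0],
    [0, 0.0015, 0, 0, 0, 0, 0],
    [0, 0.002, 0, 0, 0, 0, 0]
  ]
}}

```text
clock: 17.85
position: [0.4863, 0.1443, 0.031]
ee_rot: [0.681, 0.733, 0.0, -0.0]
ft_force: [1.5, -3.2, -3.2]
grip_width: 0.33
```

Run:
```python
from h import *
p,d,T,K=shot('scene'); q=pix([.48,.15,.04],T,K).astype(int)
cv2.imwrite('pics/s4.png',cv2.resize(p[q[1]-50:q[1]+50,q[0]-80:q[0]+60],None,fx=5,fy=5))
o=monitor.get_obs();print(o['clock'],o['position'],o['ft_force'])
```

```text
17.9 [0.48629068 0.14434176 0.03099126] [ 0.54243625 -3.13920417 -1.88167516]
```

View pics/s4.png

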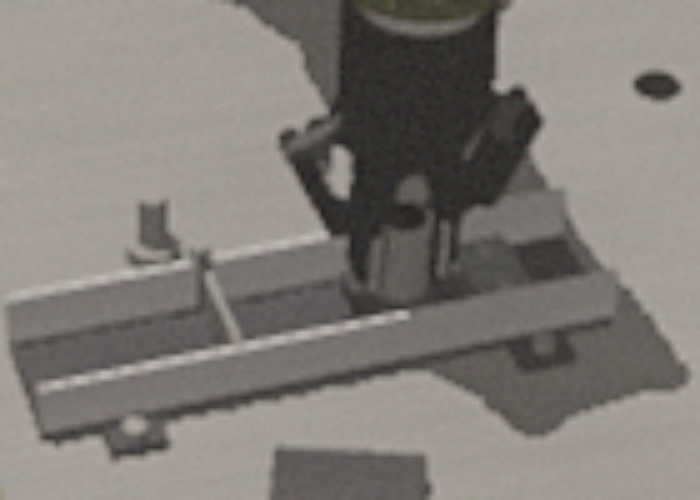

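The gate is already shut behind the stub (crop 220,290), and the stub stands upright against the backstop. I'll keep creeping forward.

Call:
{"fn": "servo_tool", "kwargs": {
  "motion": [
    [0, 0.0005, 0, 0, 0, 0, 0],
    [0, 0.001, 0, 0, 0, 0, 0],
    [0, 0.0015, 0, 0, 0, 0, 0],
    [0, 0.002, 0, 0, 0, 0, 0]
  ]
}}

```text
clock: 18.4
position: [0.4862, 0.1463, 0.031]
ee_rot: [0.681, 0.733, 0.0, -0.0]
ft_force: [0.2, -3.0, -2.9]
grip_width: 0.334
```

Call:
{"fn": "servo_tool", "kwargs": {
  "motion": [
    [0, 0.0005, 0, 0, 0, 0, 0],
    [0, 0.001, 0, 0, 0, 0, 0]
  ]
}}

```text
clock: 18.65
position: [0.4861, 0.1469, 0.031]
ee_rot: [0.681, 0.732, -0.0, 0.0]
ft_force: [0.4, -5.3, -0.9]
grip_width: 0.334
```

Call:
{"fn": "servo_tool", "kwargs": {
  "motion": [
    [0, 0.0005, 0, 0, 0, 0, 0],
    [0, 0.001, 0, 0, 0, 0, 0]
  ]
}}

```text
clock: 18.9
position: [0.4861, 0.147, 0.031]
ee_rot: [0.681, 0.732, -0.001, 0.0]
ft_force: [0.9, -8.6, 1.7]
grip_width: 0.335
```

Call:
{"fn": "servo_tool", "kwargs": {
  "motion": [
    [0, 0.0005, 0, 0, 0, 0, 0],
    [0, 0.001, 0, 0, 0, 0, 0],
    [0, 0.001, 0, 0, 0, 0, 0]
  ]
}}

```text
clock: 19.27
position: [0.4861, 0.147, 0.031]
ee_rot: [0.681, 0.732, -0.001, 0.001]
ft_force: [-0.2, -11.7, 2.1]
grip_width: 0.338
```

Call:
{"fn": "servo_tool", "kwargs": {
  "motion": [
    [0, 0.0005, 0, 0, 0, 0, 0],
    [0, 0.001, 0, 0, 0, 0, 0],
    [0, 0.0015, 0, 0, 0, 0, 0],
    [0, 0.0015, 0, 0, 0, 0, 0]
  ]
}}

```text
clock: 19.77
position: [0.486, 0.1472, 0.031]
ee_rot: [0.682, 0.732, -0.002, 0.001]
ft_force: [-0.8, -15.9, 4.4]
grip_width: 0.332
```

Call:
{"fn": "servo_tool", "kwargs": {
  "motion": [
    [0, 0.0005, 0, 0, 0, 0, 0],
    [0, 0.001, 0, 0, 0, 0, 0],
    [0, 0.0013, 0, 0, 0, 0, 0],
    [0, 0.0013, 0, 0, 0, 0, 0],
    [0, 0.0013, 0, 0, 0, 0, 0]
  ]
}}

```text
clock: 20.4
position: [0.486, 0.1473, 0.0311]
ee_rot: [0.682, 0.731, -0.002, 0.001]
ft_force: [-0.7, -19.3, 6.9]
grip_width: 0.338
```

Pressed home at about 19 N. Now relax the push, open, and lift.

Call:
{"fn": "servo_tool", "kwargs": {
  "motion": [
    [0, -0.0015, 0, 0, 0, 0, 0],
    [0, -0.003, 0, 0, 0, 0, 0],
    [0, -0.0037, 0, 0, 0, 0, 0],
    [0, -0.0037, 0, 0, 0, 0, 0]
  ]
}}

```text
clock: 20.9
position: [0.4861, 0.147, 0.031]
ee_rot: [0.681, 0.732, -0.001, 0.0]
ft_force: [-0.5, -8.2, 0.2]
grip_width: 0.33
```

Call:
{"fn": "servo_tool", "kwargs": {
  "motion": [
    [0.4, 0, 0, 0, 0, 0, 0],
    [0.45, 0, 0, 0, 0, 0, 0],
    [0.5, 0, 0, 0, 0, 0, 0],
    [0.55, 0, 0, 0, 0, 0, 0],
    [0.6, 0, 0, 0, 0, 0, 0],
    [0.6, 0, 0, 0, 0, 0, 0]
  ],
  "grip_force": 20
}}

```text
clock: 21.65
position: [0.486, 0.1484, 0.031]
ee_rot: [0.681, 0.733, 0.0, -0.0]
ft_force: [-0.2, 0.2, -0.4]
grip_width: 0.604
```

Call:
{"fn": "servo_tool", "kwargs": {
  "motion": [
    [0.6, 0, 0, -0.01, 0, 0, 0],
    [0.6, 0, 0, -0.03, 0, 0, 0],
    [0.6, 0, 0, -0.06, 0, 0, 0],
    [0.6, 0, 0, -0.1, 0, 0, 0],
    [0.6, 0, 0, -0.15, 0, 0, 0],
    [0.6, 0, 0, -0.2, 0, 0, 0],
    [0.6, 0, 0, -0.25, 0, 0, 0],
    [0.6, 0, 0, -0.25, 0, 0, 0]
  ]
}}

```text
clock: 22.65
position: [0.4876, 0.1485, 0.2854]
ee_rot: [0.681, 0.732, 0.003, 0.001]
ft_force: [-0.0, 0.2, -0.8]
grip_width: 0.6
```

Run:
```python
from h import *
g=np.array([.4914,.0476,.0]);e=np.array([-.0736,.9973]);n=np.array([-.9973,-.0736])
p,d,T,K=shot('wrist'); cv2.imwrite('pics/w5.png',p)
Q=cloud(d,T,K)[d>0]; r=Q[:,:2]-g[:2]; X=r@e;Y=r@n
m=(Q[:,2]>.064)&(Q[:,2]<.074)&(abs(X-.1)<.03)&(abs(Y)<.03)
c,rad=cv2.minEnclosingCircle((np.stack([X,Y],1)[m]*1000).astype(np.float32)); print('pipe top x,y',c,rad,np.median(Q[m,2]))
m=(Q[:,2]>.015)&(Q[:,2]<.023)&(abs(X-.1)<.026)&(abs(Y)<.027); print('foot',cv2.minAreaRect((np.stack([X,Y],1)[m]*1000).astype(np.float32)))
m=(abs(Y)<.025)&(Q[:,2]>.027)&(Q[:,2]<.045)&(abs(X)<.06); print('gate x',np.percentile(X[m],[2,50,98]))
m=(abs(Y)<.02)&(Q[:,2]>.012)&(X>.115)&(X<.2);print('stop behind x',np.percentile(X[m],[2,50,98]))
print(monitor.get_obs()['clock'])
```

```text
pipe top x,y (99.73322296142578, -0.4996836185455322) 14.914716720581055 0.06945019329390462
foot ((100.69103240966797, -0.4732952117919922), (49.50168228149414, 52.05454635620117), 0.8936681747436523)
gate x [-0.00241856  0.0005977   0.00187391]
stop behind x [0.11625809 0.1446345  0.16029663]
22.7
```

View pics/w5.png

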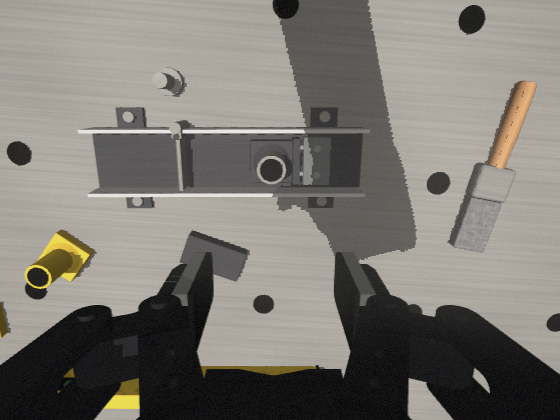

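The stub stands at x ≈ 100, y ≈ -0.5 mm, top at 69.5 mm (70 expected). The gate (180,160) is shut, and the foot (272,160) is against the backstop.

```bash
python3 -c "
from h import *
print(ticket.hand_in())"
```

```text
the job is handed in; nothing more can be done
None
```

The grey square-footed stub is standing in the lane with the backstop pushed back to its solid end, and the job is handed in. It took about 23 s of the 70 s; the hand-in gave no verdict.

**What I did:** I stood the stub in the lane mouth, slid it through the gate and felt for the backstop. The push force stayed near 3 N while the backstop slid, then rose at stub x ≈ 99 mm, and I took it up to about 19 N at the wrist. Then I eased the push, opened the fingers and lifted clear.

**Last checks (wrist camera and its depth):**

| Check | Measured | Wanted |
|---|---|---|
| Stub along the lane | x ≈ 100 mm | 85 to 130 mm |
| Stub off the lane's middle | about -0.5 mm | within 12 mm |
| Pipe top above the bench | 69.5 mm | 70 mm if upright on the lane floor |
| Gate | x ≈ 0, looks shut | under 0.08 rad |
| Backstop travel | about 18 mm (face at first about 106 mm, now about 124 mm) | over 15.5 mm |

- **Not read directly:** the backstop travel is worked out from depth images and the force rise, and the gate angle from where the flap lies across the lane.
- **Contact with the backstop:** I never saw a clear force step when the stub first met it, because its roughly 3 N drag was lost in the floor drag.
- **Relaxing the push:** about 8 N was still on when I opened the fingers, and the arm moved forward 1.4 mm as they let go.
- **Other things on the bench:** those in the last picture look unmoved. I did not measure them again.

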